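# Third hand: hold the end handle against a tube rack

## Robot

A 7-joint arm with a two-finger parallel gripper is mounted at the origin on the work surface. World frame = base frame: x ahead of the robot, y to its left, z up, the work surface at z = 0. Lengths are in m, angles in rad, forces in N, time in s.
With the tool pointing down it reaches from about 0.4 to 0.9 m from the base axis. Payload 5.5 kg.
Tool frame: the origin (TCP) lies on the centre line of the jaws, within the pads' length; the fingertips stand 8 mm ahead of it and the grasp point (between the pads) lies 11 mm behind it; x points along the fingers, y is the direction in which the jaws open and shut, and the axes are right-handed (so a half turn about x gives the same grasp; the last joint's range is limited). The gripper opens to 92 mm and grips with 3 to 60 N. Pads are 19 mm wide; open, the fingers measure 130 mm over their backs; the gripper's body (75 mm by 190 mm) begins 47 mm behind the grasp point.
Start: joints at [1.538, 0.501, -0.427, 1.55, 0.221, 1.138, -0.21], TCP at [0.19, -0.622, 0.235] pointing down, gripper open.
Joint ranges: [-2.88, 2.88], [-0.31, 2.03], [-1.54, 1.56], [0.2, 2.42], [-1.41, 4.55], [0.19, 2.02], [-2.57, 2.57]. Speed limits (rad/s): [2.57, 2.57, 3.14, 3.14, 3.14, 3.14, 3.14].

## Interface

Orientations are given as a unit quaternion [x, y, z, w].
In Python, from cell import manip gives the robot as it stands.
- The arm moves only by the tool step_arm, never from a script. Its argument "plan" is a list of rows, each an object of numbers: "tx", "ty", "tz": the shift along the tool's x, y, z as a fraction of full scale; "ax", "ay", "az": the turn, a rotation vector about the tool's x, y, z as a fraction of full scale. In form: [{"tx": .., "ty": .., "tz": .., "ax": .., "ay": .., "az": ..}, ...]. A call has 1 to 8 rows; each row shifts and turns the commanded pose from where the row before left it, along the tool's axes as they then stand; what a row does not reach is not made up. Full scale, the value 1, is 2.5 cm for a shift and pi/2 rad for a turn. A row lasts 1/12 s, in which the tool goes at most 41.7 mm and 7.16 degrees, less where a joint would pass 70% of its speed; a pose out of reach is approached as far as the arm can. A call with a number of a shift or a turn outside -1 to 1 is refused whole. A call with a gripper value outside its range is refused whole. "grip" is the opening, from 0 (shut) to 1 (fully open), set as the call begins (left out, the last holds). The fingers move at their own pace and stop on an object; "force" is the grip in N (left out, the last holds). Time passes only in rows, so rows that do not move let the fingers close. It gives the time, the measured TCP pose, the force and the opening at its end, in the units of the state.
- manip.state(): the state, without advancing time (a new reading comes with each control period).
- manip.grab_frame(name): name is "side" or "top"; returns the picture (384x512x3 uint8, red, green, blue); there is no depth.
- manip.calibration(name): a dict with "fx", "fy", "cx", "cy" (pixels), "T" (4x4, takes a point from camera to world coordinates). Camera axes: x right, y down, z forward; pixel columns grow to the right and rows downward; lengths in m; the calibration is good to about 2 mm. A picture is of the moment at which its call begins. calibration takes no time and is no camera call.
- manip.finish_job(): hands the job in, once; it reports no verdict.
The state is a dict: "time": time; "q": joint angles; "joint_vel": joint speeds; "tau": joint torques, N m; "ee_pos": TCP position; "eef_rot": TCP orientation; "ft_force": force on the tool from outside, world axes, zero at the start; "wrist_torque": the same for the moment, N m; "finger_gap": finger opening in m.
Only numpy, scipy, OpenCV 4.12 (cv2) and the standard library are available. Lean on these libraries where they do the work, as an engineer would, in place of code of your own. Each camera call takes 0.05 s, during which the arm holds its last target.

## Task

Get the white tube rack ready for a colleague who will screw on its end handle. First turn the torque dial on the grey screwdriver dock until its white pointer line stands at the long thick mark. Then pick up the loose aluminium handle by its finger tab, hold its plate flat, centred and flush against the free end of the rack, push the rack back on its sprung slide until the black pointers at its sides stand about half-way between the two lines on the rails (about 11 N), and finish while still holding it there steadily; do not ram the slide against its end stop, and leave the dishes, vial and bottle standing where they are.

Things in the scene. Friction and masses are not known exactly. Their poses are not given: they have to be found in the camera images.
- dial (a joint): angle of the torque dial, rad, 0 to 3.0, growing clockwise seen from above. At 0 the white pointer line on the knob points to the dock's front edge (towards the robot). Thin marks 7 mm long stand every 0.35 rad from 0 to 2.8; the one long thick mark (22 mm) stands at 1.75 rad. Light friction (0.04 N m); it stays where it is left
- dial_grip (a point): point on the dial's axis, 83 mm above the bench, in the dial's upright black grip bar (42 mm long, 14 mm thick, 32 mm high; this point is 7 mm below its top). It turns with the dial: x lies along the bar, the white pointer line is at the bar's -x end, z is up
- dock: fixed grey box, 190 mm (x) by 140 mm (y), 45 mm high; origin on the bench at the middle of its front edge, x points from there to its rear. The dial stands on it at x = 60 mm; a black screwdriver lies across it in cradles at x = 160 mm, top 101 mm above the bench
- handle_tab (a point): centre of the tab of the loose aluminium handle (about 160 g), 30 mm above its underside. It stands upright, a T from above: a plate 90 mm wide (y), 60 high (z), 5 thick, whose flat front face looks to +x, 35 mm ahead of this point; behind it an upright finger tab 12 mm thick (y), 60 high, from the plate to 25 mm behind this point. z up
- handle_face (a point): centre of the front face of the handle's plate, midway between its two screw holes, 30 mm above its underside; same axes as handle_tab
- rack_end (a point): centre of the white rack's free end face (100 mm wide, 60 high, flat), 55 mm above the bench; moves with the rack. x points horizontally into the rack along its slide (the way to push), z up. The handle belongs here: handle_face on this point, same axes; then plate and rack end are flush above and below, the handle's underside 25 mm above the bench
- jig: fixed steel jig under the rack; origin on the bench below the rack's end face at rest, x along the slide. The rack is 200 mm long, its top 85 mm above the bench; the aluminium side rails (34 mm high, out to y = +-85 mm) start at x = 30 mm and bear two black lines each; the end block reaches x = 280 mm, 82 mm high
- carriage (a joint): how far the rack is pushed back along its slide, m, 0 (rest, where it starts) to 0.040 (end stop). A spring resists with 2 N at 0 and 0.5 N more per mm (11 N at 0.018). The pointers (short thick black studs on the rack's sides, 6 mm wide; the lines are long and thin) stand centred on the first rail line at 0.012 and the second at 0.024
- dishes: bystander: stack of three round culture dishes, 90 mm across, 48 mm high; origin at the centre of its underside, z up
- vial: bystander: small white vial with a blue cap, 28 mm across, 60 mm high; origin at the centre of its underside, z up
- bottle: bystander: white bottle with a yellow cap, 50 mm across, 110 mm high; origin at the centre of its underside, z up
Things that resemble listed ones, but are neither listed nor needed, are in the scene too. What is shaped like the part that bears handle_tab but purple or turquoise is not meant.

How it is judged:
By the outcome, as a careful person would: the job done as asked, in the order asked, and still so for the second after the job is handed in, while the arm keeps its last pose, push and grip.
It also fails if it takes over 54 s, if anything falls off the work surface, if the arm or the gripper's body presses on something with over 40 N, if the wrist force passes 120 N, or if a joint passes its speed limit or range.

## Working session

There is one attempt and no reset: what is moved stays moved. The work goes in short steps, Python scripts to look and compute and a tool call to move; the robot and the scene stay as the last step left them, time stands still between calls to the robot, and variables do not carry over. Pictures are saved under pics/ and viewed, and the job is handed in when it is done.

Besides the shell and the picture viewer there is one more tool, called after ">>>" as name(argument=value, ...) on one line, values as JSON. step_arm: Moves the arm, as the interface text tells. Shift numbers are shares of 2.5 cm and turn numbers shares of pi/2 rad, none past 1 either way. Its arguments: {"type":"object","properties":{"plan":{"type":"array","items":{"type":"object","properties":{"tx":{"type":"number","minimum":-1,"maximum":1},"ty":{"type":"number","minimum":-1,"maximum":1},"tz":{"type":"number","minimum":-1,"maximum":1},"ax":{"type":"number","minimum":-1,"maximum":1},"ay":{"type":"number","minimum":-1,"maximum":1},"az":{"type":"number","minimum":-1,"maximum":1}}}},"grip":{"type":"number"},"force":{"type":"number"}},"required":["plan"]}

```bash
ls; mkdir -p pics; python3 - <<'E'
from cell import manip
import cv2
for n in("side","top"):
    im=manip.grab_frame(n); cv2.imwrite(f"pics/{n}0.png",im[:,:,::-1])
    c=manip.calibration(n); print(n,c)
print(manip.state())
E
```

```text
pics
side {'fx': 399.52549969595736, 'fy': 399.52549969595736, 'cx': 256.5265275907793, 'cy': 183.6434885868536, 'T': array([[ 0.98120239, -0.12554942,  0.14655791,  0.46028196],
       [-0.19245682, -0.58064642,  0.79108161, -0.64113344],
       [-0.01422151, -0.80441723, -0.59389449,  0.57032264],
       [ 0.        ,  0.        ,  0.        ,  1.        ]])}
top {'fx': 364.5821545253023, 'fy': 364.5821545253023, 'cx': 251.5789596609871, 'cy': 194.97540241856547, 'T': array([[ 0.01376014, -0.99674466,  0.0794402 ,  0.52203295],
       [-0.99905321, -0.0169842 , -0.04005272,  0.02215419],
       [ 0.04127157, -0.07881385, -0.99603466,  0.77848501],
       [ 0.        ,  0.        ,  0.        ,  1.        ]])}
{'time': 0.1, 'q': array([ 1.5382285 ,  0.50176046, -0.42680149,  1.55134141,  0.22080866,
        1.13827813, -0.21034158]), 'joint_vel': array([ 0.00229883, -0.00199465, -0.00116152, -0.00231399,  0.00038897,
       -0.00268703,  0.00104893]), 'tau': array([-1.09998518e-02, -5.67872536e+01, -5.83855659e+00, -2.79913402e+01,
       -6.92041358e-02,  2.41993752e-02,  3.72914747e-05]), 'ee_pos': array([ 0.18923874, -0.62120614,  0.2337792 ]), 'eef_rot': array([-0.69931805, -0.10479938,  0.69945852, -0.10358153]), 'ft_force': array([-0.22429151, -0.10975047,  0.89481777]), 'wrist_torque': array([-0.00273428, -0.00523675, -0.00901598]), 'finger_gap': 0.09152699236450684}
```

View pics/side0.png

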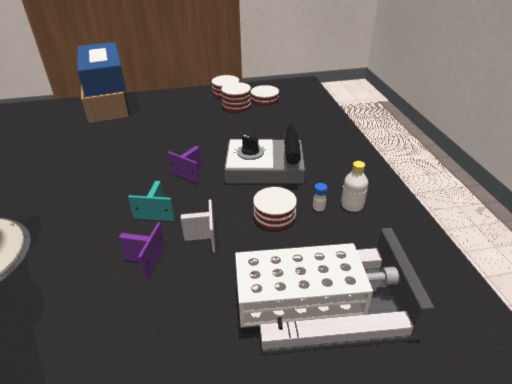

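View pics/top0.png

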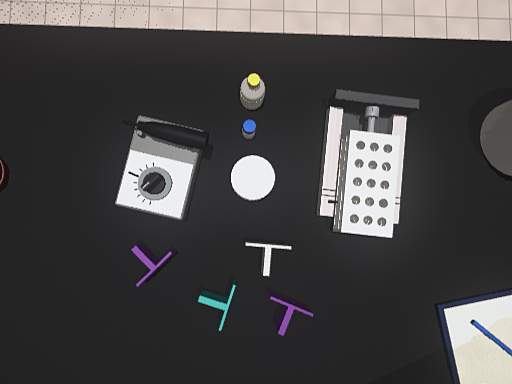

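Side view: a white T stands at about (200,225), with the dock at (264,160), the rack at (300,285) and the dishes at (275,208). Top view: the white T is at (268,255). The turquoise T (220,305) and the two purple ones (152,265 and 290,315) are decoys. The white/grey one fits the aluminium handle, so I'll enlarge it to confirm.

```bash
python3 - <<'E'
import cv2,numpy as np
t=cv2.imread("pics/top0.png")
def c(x0,y0,w,h,s): return cv2.resize(t[y0:y0+h,x0:x0+w],None,fx=s,fy=s,interpolation=cv2.INTER_CUBIC)
a=c(110,110,110,115,3.6);b=c(230,225,80,60,5); d=c(310,80,120,165,3)
cv2.imwrite("pics/z_dock.png",c(110,110,110,115,5));cv2.imwrite("pics/z_handle.png",c(230,225,80,60,8));cv2.imwrite("pics/z_rack.png",c(310,80,120,165,3.5))
E
```

```text
(no output)
```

View pics/z_dock.png

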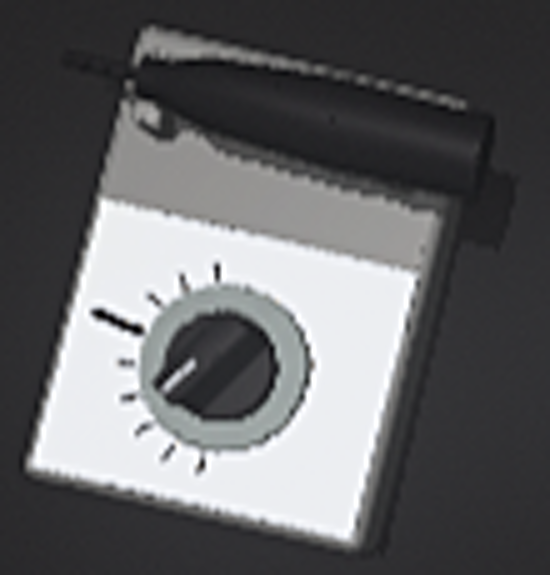

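View pics/z_handle.png

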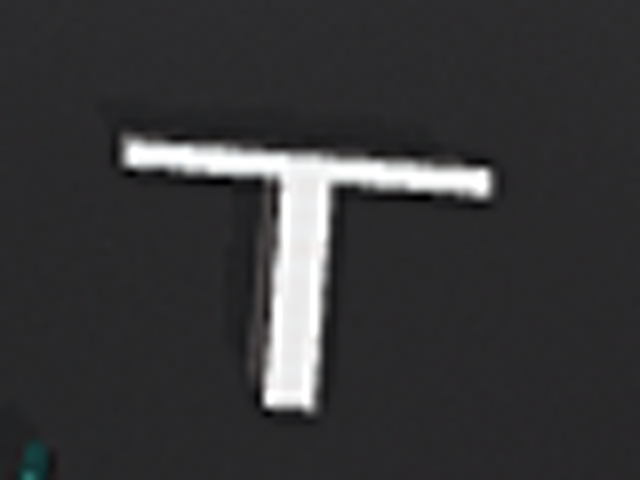

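View pics/z_rack.png

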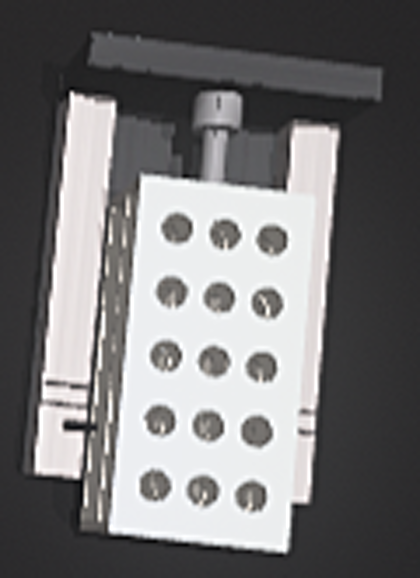

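The enlarged crop confirms the white/grey T is the handle: the plate runs crop (123,135) to (492,180) and the tab points down to (290,405). The dial pointer is at the lower left, and the long thick mark is at dock crop (117,322). Next I'll measure.

```bash
cat > h.py <<'E'
import numpy as np,cv2
from cell import manip
def ray(n,px,z):
    c=manip.calibration(n);T=c["T"];px=np.atleast_2d(px).astype(float)
    d=np.c_[(px[:,0]-c["cx"])/c["fx"],(px[:,1]-c["cy"])/c["fy"],np.ones(len(px))]@T[:3,:3].T
    o=T[:3,3]; return (o+d*((z-o[2])/d[:,2])[:,None])[:,:2]
def proj(n,P):
    c=manip.calibration(n);T=c["T"];P=np.atleast_2d(P)
    p=(P-T[:3,3])@T[:3,:3]; return np.c_[p[:,0]/p[:,2]*c["fx"]+c["cx"],p[:,1]/p[:,2]*c["fy"]+c["cy"]]
def grab(n,f):
    im=manip.grab_frame(n);cv2.imwrite(f"pics/{f}.png",im[:,:,::-1]);return im
def crop(im,x0,y0,w,h,s,f): cv2.imwrite(f"pics/{f}.png",cv2.resize(im[y0:y0+h,x0:x0+w,::-1],None,fx=s,fy=s,interpolation=cv2.INTER_CUBIC))
E
python3 - <<'E'
from h import *
t=cv2.imread("pics/top0.png");g=cv2.cvtColor(t,cv2.COLOR_BGR2GRAY)
def mask(x0,y0,x1,y1,th):
    s=4;b=cv2.resize(g[y0:y1,x0:x1],None,fx=s,fy=s,interpolation=cv2.INTER_CUBIC)
    m=(b>th).astype(np.uint8); cs,_=cv2.findContours(m,0,2); c=max(cs,key=cv2.contourArea)
    return ((c[:,0]+.5)/s-.5+[x0,y0]).astype(np.float32)
def rect(w):
    r=cv2.minAreaRect(w.astype(np.float32)*1000); b=cv2.boxPoints(r)/1000; return r,b
# rack top
for nm,bx,th,z in(("rack",(332,125,402,242),170,.085),("dockwhite",(105,140,205,225),150,.045),("handle",(240,235,300,282),130,.06)):
    c=mask(*bx,th); w=ray("top",c,z); r,b=rect(w); print(nm,np.round(r[0],1),np.round(r[1],1),round(r[2],1),np.round(b,4).tolist())
E
```

```text
rack [ 615.2 -242.7] [110.5 222.9] 84.4 [[0.49889999628067017, -0.28690001368522644], [0.72079998254776, -0.3084999918937683], [0.7315000295639038, -0.19850000739097595], [0.5097000002861023, -0.1768999993801117]]
dockwhite [613.5 184.3] [132.6 139.7] 77.7 [[0.5310999751091003, 0.13449999690055847], [0.6675999760627747, 0.10459999740123749], [0.695900022983551, 0.23420000076293945], [0.5594000220298767, 0.2639999985694885]]
handle [453.1 -38.5] [90.4 61.7] 85.9 [[0.41920000314712524, -0.08139999955892563], [0.48069998621940613, -0.08569999784231186], [0.4871000051498413, 0.0044999998062849045], [0.4255000054836273, 0.008799999952316284]]
```

```bash
python3 - <<'E'
from h import *
t=cv2.imread("pics/top0.png");g=cv2.cvtColor(t,cv2.COLOR_BGR2GRAY)
print(g[180,320:410].tolist());print(g[220:250,368].tolist());print(t[225,375],t[225,404],t[200,399])
# dial white plate corners rough & rack corners rough
rk=np.array([[350.6,130],[400,135.7],[392.3,237.7],[340.9,232.3]])
w=ray("top",rk,.085);print(w,np.linalg.norm(w-np.roll(w,-1,0),axis=1))
dk=np.array([[116,203],[181.5,219],[193.2,163.5],[130.5,149.5]]); w=ray("top",dk,.045);print(w,np.linalg.norm(w-np.roll(w,-1,0),axis=1))
E
```

```text
[84, 72, 58, 253, 237, 232, 226, 223, 227, 229, 226, 225, 227, 227, 229, 248, 130, 41, 255, 122, 110, 109, 145, 115, 108, 114, 252, 242, 239, 238, 238, 242, 242, 130, 107, 106, 145, 151, 116, 115, 100, 118, 250, 242, 239, 240, 250, 199, 95, 101, 110, 111, 102, 86, 152, 251, 242, 238, 238, 238, 241, 247, 228, 200, 201, 198, 204, 235, 244, 239, 237, 237, 237, 237, 237, 238, 235, 218, 220, 218, 230, 224, 64, 47, 54, 57, 55, 55, 54, 53]
[173, 246, 196, 103, 145, 225, 242, 238, 238, 238, 237, 237, 239, 244, 237, 144, 24, 44, 54, 52, 53, 53, 51, 51, 52, 50, 50, 49, 49, 49]
[240 238 236] [52 50 50] [246 246 253]
[[ 0.70834935 -0.19813284]
 [ 0.69934543 -0.29645579]
 [ 0.49956375 -0.27761456]
 [ 0.50861542 -0.17776868]] [0.09873435 0.20066816 0.10025533 0.20076938]
[[0.55995864 0.26186401]
 [0.53011055 0.1318056 ]
 [0.64230313 0.11156221]
 [0.66815427 0.23771151]] [0.1334395  0.11400426 0.12877083 0.11085864]
```

```bash
python3 - <<'E'
from h import *
t=cv2.imread("pics/top0.png")
b=cv2.resize(t[160:206,132:178],None,fx=12,fy=12,interpolation=cv2.INTER_CUBIC);b=cv2.convertScaleAbs(b,alpha=1.0)
b=(255*(b/255.)**.5).astype(np.uint8)
cv2.imwrite("pics/z_dial.png",b)
for z in(.047,.058,.09):print(z,ray("top",[[155,183.4]],z))
s=cv2.imread("pics/side0.png");b=cv2.resize(s[120:190,215:315],None,fx=7,fy=7,interpolation=cv2.INTER_CUBIC);b=(255*(b/255.)**.6).astype(np.uint8)
cv2.imwrite("pics/z_dials.png",b)
E
```

```text
0.047 [[0.60027543 0.18610778]]
0.058 [[0.59909883 0.18364227]]
0.09 [[0.59567598 0.17646985]]
```

View pics/z_dial.png

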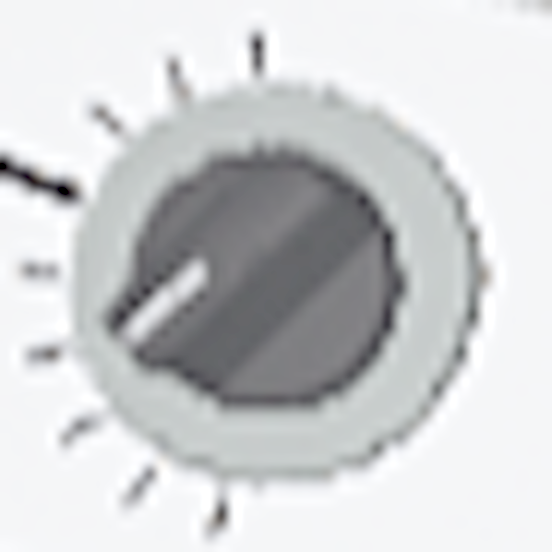

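View pics/z_dials.png

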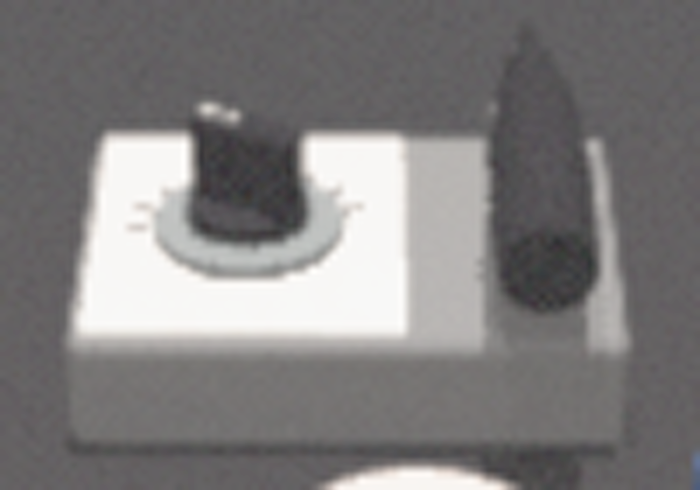

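```bash
python3 - <<'E'
from h import *
f=lambda p:np.array(p)/12.+[131.5,159.5]
w=ray("top",f([[205,268],[125,332]]),.09);d=w[1]-w[0];print("line",w,np.linalg.norm(d),"ang",np.arctan2(d[1],d[0]))
tip=ray("top",f([[120,338]]),.09)[0]; print("axis from bar",tip-d/np.linalg.norm(d)*.021)
m0=ray("top",f([[218,515]]),.045)[0];m8=ray("top",f([[258,55]]),.045)[0]
m5=ray("top",f([[0,163],[75,193]]),.045); m=ray("top",f([[40,270],[45,353],[80,428],[140,485]]),.045)
for C in([.602,.185],[.6003,.186]):
  for p in(m0,*m[::-1],m5[1],m5[0],m8): e=p-C; print(round(np.linalg.norm(e)*1000,1),round(np.arctan2(e[1],e[0]),3),end="; ")
  print()
q=(m5[0]-m5[1]);print("thick line dir",np.arctan2(q[1],q[0]))
# bar bottom/dial on circle fit using marks' radius
P=np.array([m0,*m,m8]);A=np.c_[2*P,np.ones(len(P))];s=np.linalg.lstsq(A,(P**2).sum(1),rcond=None)[0];print("circ",s[:2])
g=cv2.cvtColor(cv2.imread("pics/top0.png"),cv2.COLOR_BGR2GRAY)
E
```

```text
line [[0.59841629 0.18850775]
 [0.5881281  0.20051573]] 0.015812603704119688 ang 2.2792127982212538
axis from bar [0.60083576 0.18530575]
41.2 2.877; 42.3 2.546; 42.6 2.219; 42.3 1.89; 41.6 1.557; 38.8 1.212; 52.2 1.211; 38.1 0.182; 
39.3 2.891; 40.4 2.542; 40.8 2.2; 40.9 1.858; 40.6 1.515; 38.5 1.162; 51.9 1.173; 39.6 0.149; 
thick line dir 1.2054925125414275
circ [0.60033284 0.18763397]
```

```bash
cat >> h.py <<'E'
from scipy.spatial.transform import Rotation as R
def rep(goal=None,yaw=None):
    s=manip.state();M=R.from_quat(s["eef_rot"]).as_matrix();y=M[:,1]
    print("t",round(s["time"],2),"p",np.round(s["ee_pos"],4),"yaw",round(np.arctan2(y[1],y[0]),3),"x",np.round(M[:,0],3),"q",np.round(s["q"],2),"F",np.round(s["ft_force"],1),"gap",round(s["finger_gap"],4))
    if goal is not None:
        d=M.T@(np.array(goal)-s["ee_pos"]);print("need tool shift (full-scale)",np.round(d/.025,3))
    if yaw is not None:
        # goal: tool x straight down, tool y at yaw
        G=np.c_[[0,0,-1],[np.cos(yaw),np.sin(yaw),0],np.cross([0,0,-1],[np.cos(yaw),np.sin(yaw),0])]
        print("need turn (tool, full)",np.round(R.from_matrix(M.T@G).as_rotvec()/(np.pi/2),4))
E
python3 - <<'E'
from h import *
rep([.6005,.1855,.235],.708); rep(None,-2.433)
E
```

```text
t 0.1 p [ 0.1892 -0.6212  0.2338] yaw -1.275 x [-0.     0.002 -1.   ] q [ 1.54  0.5  -0.43  1.55  0.22  1.14 -0.21] F [-0.2 -0.1  0.9] gap 0.0915
need tool shift (full-scale) [-2.0000e-03 -2.6072e+01 -2.5142e+01]
need turn (tool, full) [-1.2624e+00 -1.1000e-03  7.0000e-04]
t 0.1 p [ 0.1892 -0.6212  0.2338] yaw -1.275 x [-0.     0.002 -1.   ] q [ 1.54  0.5  -0.43  1.55  0.22  1.14 -0.21] F [-0.2 -0.1  0.9] gap 0.0915
need turn (tool, full) [7.372e-01 6.000e-04 1.000e-03]
```

>>> step_arm(plan=[{"ty":-0.7,"tz":-0.7},{"ty":-0.7,"tz":-0.7},{"ty":-0.7,"tz":-0.7},{"ty":-0.7,"tz":-0.7},{"ty":-0.7,"tz":-0.7},{"ty":-0.7,"tz":-0.7},{"ty":-0.7,"tz":-0.7},{"ty":-0.7,"tz":-0.7}], grip=0.5)

```text
invalid input
```

>>> step_arm(plan=[{"ax":-0.079},{"ax":-0.079},{"ax":-0.079},{"ax":-0.079},{"ax":-0.079},{"ax":-0.079},{"ax":-0.079},{"ax":-0.079}])

```text
invalid input
```

>>> step_arm(plan=[{"ax":-0.079},{"ax":-0.079},{"ax":-0.079},{"ax":-0.079},{"ax":-0.079},{"ax":-0.079},{"ax":-0.079},{"ax":-0.079}])

```text
invalid input
```

```bash
python3 - <<'E'
from h import *
rep([.6005,.1855,.18],.708)
E
```

```text
t 0.1 p [ 0.1892 -0.6212  0.2338] yaw -1.275 x [-0.     0.002 -1.   ] q [ 1.54  0.5  -0.43  1.55  0.22  1.14 -0.21] F [-0.2 -0.1  0.9] gap 0.0915
need tool shift (full-scale) [  2.198 -26.068 -25.142]
need turn (tool, full) [-1.2624e+00 -1.1000e-03  7.0000e-04]
```

The call was refused; probably every row needs all six numbers.

>>> step_arm(plan=[{"tx":0,"ty":-0.7,"tz":-0.7,"ax":0,"ay":0,"az":0},{"tx":0,"ty":-0.7,"tz":-0.7,"ax":0,"ay":0,"az":0},{"tx":0,"ty":-0.7,"tz":-0.7,"ax":0,"ay":0,"az":0},{"tx":0,"ty":-0.7,"tz":-0.7,"ax":0,"ay":0,"az":0},{"tx":0,"ty":-0.7,"tz":-0.7,"ax":0,"ay":0,"az":0},{"tx":0,"ty":-0.7,"tz":-0.7,"ax":0,"ay":0,"az":0},{"tx":0,"ty":-0.7,"tz":-0.7,"ax":0,"ay":0,"az":0},{"tx":0,"ty":-0.7,"tz":-0.7,"ax":0,"ay":0,"az":0}], grip=0.5)

```text
time: 0.77
ee_pos: [0.2828, -0.4456, 0.2344]
eef_rot: [-0.699, -0.104, 0.7, -0.104]
ft_force: [-0.0, -0.2, 0.4]
finger_gap: 0.047
```

>>> step_arm(plan=[{"tx":0,"ty":0,"tz":0,"ax":-0.079,"ay":0,"az":0},{"tx":0,"ty":0,"tz":0,"ax":-0.079,"ay":0,"az":0},{"tx":0,"ty":0,"tz":0,"ax":-0.079,"ay":0,"az":0},{"tx":0,"ty":0,"tz":0,"ax":-0.079,"ay":0,"az":0},{"tx":0,"ty":0,"tz":0,"ax":-0.079,"ay":0,"az":0},{"tx":0,"ty":0,"tz":0,"ax":-0.079,"ay":0,"az":0},{"tx":0,"ty":0,"tz":0,"ax":-0.079,"ay":0,"az":0},{"tx":0,"ty":0,"tz":0,"ax":-0.079,"ay":0,"az":0}])

```text
time: 1.43
ee_pos: [0.2824, -0.4467, 0.2344]
eef_rot: [0.564, 0.427, -0.564, 0.426]
ft_force: [0.4, -0.5, 1.0]
finger_gap: 0.0458
```

```bash
python3 - <<'E'
from h import *
rep([.6005,.1855,.18],.708)
E
```

```text
t 1.43 p [ 0.2824 -0.4467  0.2344] yaw -0.276 x [-0.     0.001 -1.   ] q [ 1.53  0.32 -0.69  1.85  0.24  1.05  0.47] F [ 0.4 -0.5  1. ] gap 0.0458
need tool shift (full-scale) [  2.188   5.351 -27.798]
need turn (tool, full) [-6.265e-01 -5.000e-04  1.000e-04]
```

>>> step_arm(plan=[{"tx":0,"ty":0.19,"tz":-1,"ax":0,"ay":0,"az":0},{"tx":0,"ty":0.19,"tz":-1,"ax":0,"ay":0,"az":0},{"tx":0,"ty":0.19,"tz":-1,"ax":0,"ay":0,"az":0},{"tx":0,"ty":0.19,"tz":-1,"ax":0,"ay":0,"az":0},{"tx":0,"ty":0.19,"tz":-1,"ax":0,"ay":0,"az":0},{"tx":0,"ty":0.19,"tz":-1,"ax":0,"ay":0,"az":0},{"tx":0,"ty":0.19,"tz":-1,"ax":0,"ay":0,"az":0},{"tx":0,"ty":0.19,"tz":-1,"ax":0,"ay":0,"az":0}])

```text
time: 2.1
ee_pos: [0.3749, -0.2643, 0.2345]
eef_rot: [-0.565, -0.425, 0.566, -0.425]
ft_force: [0.5, -0.3, -0.4]
finger_gap: 0.0458
```

>>> step_arm(plan=[{"tx":0,"ty":0.19,"tz":-1,"ax":0,"ay":0,"az":0},{"tx":0,"ty":0.19,"tz":-1,"ax":0,"ay":0,"az":0},{"tx":0,"ty":0.19,"tz":-1,"ax":0,"ay":0,"az":0},{"tx":0,"ty":0.19,"tz":-1,"ax":0,"ay":0,"az":0},{"tx":0,"ty":0.19,"tz":-1,"ax":0,"ay":0,"az":0},{"tx":0,"ty":0.19,"tz":-1,"ax":0,"ay":0,"az":0},{"tx":0,"ty":0.19,"tz":-1,"ax":0,"ay":0,"az":0},{"tx":0,"ty":0.19,"tz":-1,"ax":0,"ay":0,"az":0}])

```text
time: 2.77
ee_pos: [0.4671, -0.0829, 0.2345]
eef_rot: [-0.565, -0.425, 0.566, -0.425]
ft_force: [0.4, -0.5, -0.0]
finger_gap: 0.0459
```

>>> step_arm(plan=[{"tx":0,"ty":0,"tz":0,"ax":-0.0783,"ay":0,"az":0},{"tx":0,"ty":0,"tz":0,"ax":-0.0783,"ay":0,"az":0},{"tx":0,"ty":0,"tz":0,"ax":-0.0783,"ay":0,"az":0},{"tx":0,"ty":0,"tz":0,"ax":-0.0783,"ay":0,"az":0},{"tx":0,"ty":0,"tz":0,"ax":-0.0783,"ay":0,"az":0},{"tx":0,"ty":0,"tz":0,"ax":-0.0783,"ay":0,"az":0},{"tx":0,"ty":0,"tz":0,"ax":-0.0783,"ay":0,"az":0},{"tx":0,"ty":0,"tz":0,"ax":-0.0783,"ay":0,"az":0}])

```text
time: 3.43
ee_pos: [0.4667, -0.0841, 0.2345]
eef_rot: [0.296, 0.642, -0.296, 0.642]
ft_force: [-0.8, 0.2, 0.2]
finger_gap: 0.0459
```

```bash
python3 - <<'E'
from h import *
rep([.6005,.1855,.18],.708)
E
```

```text
t 3.43 p [ 0.4667 -0.0841  0.2345] yaw 0.708 x [-0.001 -0.    -1.   ] q [ 1.09  0.33 -1.13  1.96  0.35  1.06  0.51] F [-0.8  0.2  0.2] gap 0.0459
need tool shift (full-scale) [ 2.177 11.078 -4.711]
need turn (tool, full) [-0.0002 -0.0002  0.0003]
```

>>> step_arm(plan=[{"tx":0.1,"ty":0.92,"tz":-0.39,"ax":0,"ay":0,"az":0},{"tx":0.1,"ty":0.92,"tz":-0.39,"ax":0,"ay":0,"az":0},{"tx":0.1,"ty":0.92,"tz":-0.39,"ax":0,"ay":0,"az":0},{"tx":0.1,"ty":0.92,"tz":-0.39,"ax":0,"ay":0,"az":0},{"tx":0.1,"ty":0.92,"tz":-0.39,"ax":0,"ay":0,"az":0},{"tx":0.1,"ty":0.92,"tz":-0.39,"ax":0,"ay":0,"az":0},{"tx":0.1,"ty":0.92,"tz":-0.39,"ax":0,"ay":0,"az":0},{"tx":0.1,"ty":0.92,"tz":-0.39,"ax":0,"ay":0,"az":0}])

```text
time: 4.1
ee_pos: [0.5573, 0.0952, 0.2141]
eef_rot: [0.298, 0.642, -0.298, 0.641]
ft_force: [-0.3, -0.5, 1.1]
finger_gap: 0.0459
```

>>> step_arm(plan=[{"tx":0.3,"ty":0.92,"tz":-0.39,"ax":0,"ay":0,"az":0},{"tx":0.3,"ty":0.92,"tz":-0.39,"ax":0,"ay":0,"az":0},{"tx":0.3,"ty":0.92,"tz":-0.39,"ax":0,"ay":0,"az":0},{"tx":0.3,"ty":0.92,"tz":-0.39,"ax":0,"ay":0,"az":0},{"tx":0,"ty":0,"tz":0,"ax":0,"ay":0,"az":0}])

```text
time: 4.52
ee_pos: [0.6018, 0.1889, 0.1831]
eef_rot: [0.297, 0.643, -0.295, 0.641]
ft_force: [-0.9, 1.0, -0.7]
finger_gap: 0.046
```

```bash
python3 - <<'E'
from h import *
rep([.6005,.1855,.074],.708)
s=grab("side","s1");crop(s,190,60,150,130,5,"s1c")
E
```

```text
t 4.52 p [0.6018 0.1889 0.1831] yaw 0.707 x [-0.002  0.004 -1.   ] q [ 0.3   0.67 -0.94  1.64  0.58  1.14 -0.08] F [-0.9  1.  -0.7] gap 0.046
need tool shift (full-scale) [ 4.364 -0.133  0.089]
need turn (tool, full) [-0.0008 -0.0025 -0.0008]
```

View pics/s1c.png

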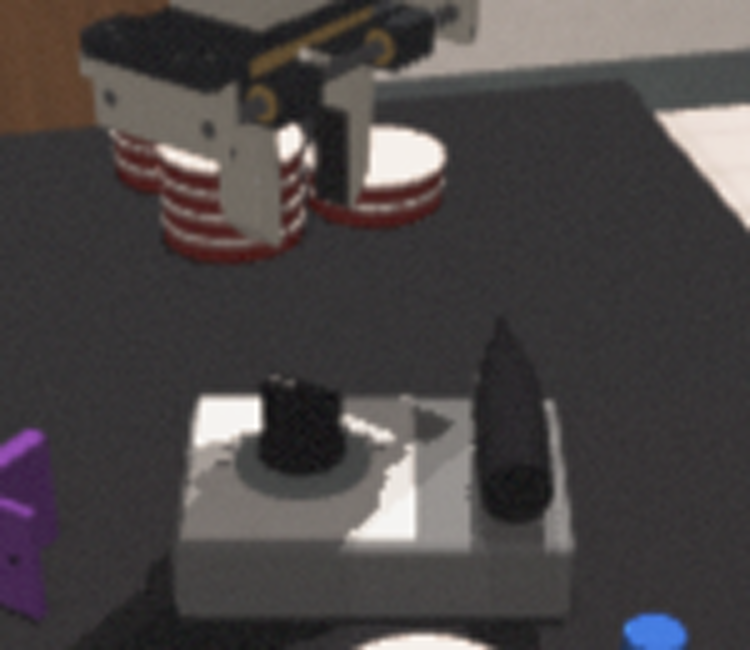

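The gripper (s1c about (290,180)) hangs above the grip bar (300,420), with the jaws across it. I'll descend.

>>> step_arm(plan=[{"tx":0.6,"ty":0,"tz":0,"ax":0,"ay":0,"az":0},{"tx":0.6,"ty":0,"tz":0,"ax":0,"ay":0,"az":0},{"tx":0.6,"ty":0,"tz":0,"ax":0,"ay":0,"az":0},{"tx":0.6,"ty":0,"tz":0,"ax":0,"ay":0,"az":0},{"tx":0,"ty":0,"tz":0,"ax":0,"ay":0,"az":0},{"tx":0,"ty":0,"tz":0,"ax":0,"ay":0,"az":0}])

```text
time: 5.07
ee_pos: [0.6013, 0.1824, 0.1231]
eef_rot: [0.297, 0.642, -0.299, 0.641]
ft_force: [0.3, -0.3, -0.5]
finger_gap: 0.0459
```

```bash
python3 - <<'E'
from h import *
rep([.6005,.1855,.074],.708)
s=grab("side","s2");crop(s,190,60,150,130,5,"s2c")
E
```

```text
t 5.07 p [0.6013 0.1824 0.1231] yaw 0.701 x [-0.003 -0.001 -1.   ] q [ 0.28  0.73 -0.89  1.68  0.65  1.05 -0.12] F [ 0.3 -0.3 -0.5] gap 0.0459
need tool shift (full-scale) [ 1.964  0.061 -0.112]
need turn (tool, full) [-0.0044 -0.0007  0.0017]
```

View pics/s2c.png

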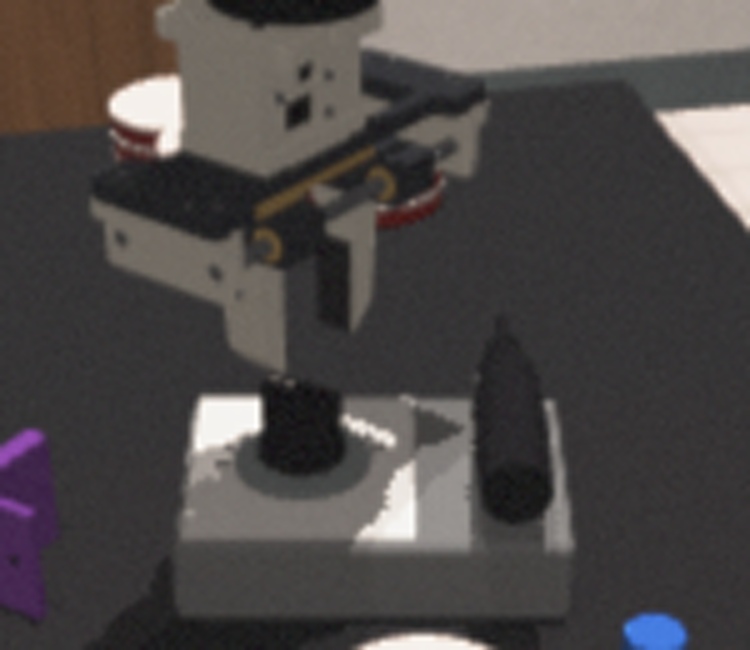

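Well aligned above the bar. Going down the rest of the way.

>>> step_arm(plan=[{"tx":0.5,"ty":0.06,"tz":-0.11,"ax":-0.004,"ay":0,"az":0},{"tx":0.5,"ty":0,"tz":0,"ax":0,"ay":0,"az":0},{"tx":0.5,"ty":0,"tz":0,"ax":0,"ay":0,"az":0},{"tx":0.46,"ty":0,"tz":0,"ax":0,"ay":0,"az":0},{"tx":0,"ty":0,"tz":0,"ax":0,"ay":0,"az":0},{"tx":0,"ty":0,"tz":0,"ax":0,"ay":0,"az":0}])

```text
time: 5.62
ee_pos: [0.6008, 0.1863, 0.0744]
eef_rot: [0.295, 0.643, -0.296, 0.642]
ft_force: [0.4, 0.3, -0.2]
finger_gap: 0.0461
```

```bash
python3 - <<'E'
from h import *
rep([.6005,.1855,.074],.708)
E
```

```text
t 5.62 p [0.6008 0.1863 0.0744] yaw 0.708 x [-0.002 -0.001 -1.   ] q [ 0.24  0.79 -0.85  1.71  0.7   0.98 -0.16] F [ 0.4  0.3 -0.2] gap 0.0461
need tool shift (full-scale) [ 0.016 -0.03   0.018]
need turn (tool, full) [ 0.0001 -0.0007  0.0013]
```

Now close the jaws gently (15 N).

>>> step_arm(plan=[{"tx":0,"ty":0,"tz":0,"ax":0,"ay":0,"az":0},{"tx":0,"ty":0,"tz":0,"ax":0,"ay":0,"az":0},{"tx":0,"ty":0,"tz":0,"ax":0,"ay":0,"az":0},{"tx":0,"ty":0,"tz":0,"ax":0,"ay":0,"az":0},{"tx":0,"ty":0,"tz":0,"ax":0,"ay":0,"az":0},{"tx":0,"ty":0,"tz":0,"ax":0,"ay":0,"az":0},{"tx":0,"ty":0,"tz":0,"ax":0,"ay":0,"az":0}], grip=0, force=15)

```text
time: 6.2
ee_pos: [0.6015, 0.1863, 0.0761]
eef_rot: [0.296, 0.642, -0.296, 0.642]
ft_force: [-1.5, -1.1, 4.0]
finger_gap: 0.014
```

```bash
python3 - <<'E'
from h import *
rep([.6005,.1855,.074],-.406)
print(manip.state()["wrist_torque"])
E
```

```text
t 6.2 p [0.6015 0.1863 0.0761] yaw 0.708 x [-0.    -0.001 -1.   ] q [ 0.25  0.79 -0.85  1.71  0.7   0.98 -0.16] F [-1.5 -1.1  4. ] gap 0.014
need tool shift (full-scale) [ 0.082 -0.052 -0.001]
need turn (tool, full) [7.091e-01 4.000e-04 2.000e-04]
[-0.28535591  0.2605015  -0.04602827]
```

>>> step_arm(plan=[{"tx":0,"ty":0,"tz":0,"ax":0.07,"ay":0,"az":0},{"tx":0,"ty":0,"tz":0,"ax":0.07,"ay":0,"az":0},{"tx":0,"ty":0,"tz":0,"ax":0.07,"ay":0,"az":0},{"tx":0,"ty":0,"tz":0,"ax":0.07,"ay":0,"az":0},{"tx":0,"ty":0,"tz":0,"ax":0.07,"ay":0,"az":0},{"tx":0,"ty":0,"tz":0,"ax":0.07,"ay":0,"az":0},{"tx":0,"ty":0,"tz":0,"ax":0.07,"ay":0,"az":0},{"tx":0,"ty":0,"tz":0,"ax":0.07,"ay":0,"az":0}])

```text
time: 6.87
ee_pos: [0.6004, 0.186, 0.076]
eef_rot: [-0.541, -0.454, 0.543, -0.454]
ft_force: [-4.8, -2.8, 7.0]
finger_gap: 0.0139
```

>>> step_arm(plan=[{"tx":0,"ty":0,"tz":0,"ax":0.07,"ay":0,"az":0},{"tx":0,"ty":0,"tz":0,"ax":0.07,"ay":0,"az":0},{"tx":0,"ty":0,"tz":0,"ax":0.009,"ay":0,"az":0},{"tx":0,"ty":0,"tz":0,"ax":0,"ay":0,"az":0},{"tx":0,"ty":0,"tz":0,"ax":0,"ay":0,"az":0}])

```text
time: 7.28
ee_pos: [0.6001, 0.1862, 0.076]
eef_rot: [-0.589, -0.389, 0.592, -0.389]
ft_force: [-5.4, -2.0, 7.7]
finger_gap: 0.0139
```

```bash
python3 - <<'E'
from h import *
rep([.6005,.1855,.074],-.406)
print(manip.state()["wrist_torque"])
E
```

```text
t 7.28 p [0.6001 0.1862 0.076 ] yaw -0.405 x [-0.002 -0.002 -1.   ] q [ 0.09  0.7  -0.61  1.71  0.49  0.89 -1.13] F [-5.4 -2.   7.7] gap 0.0139
need tool shift (full-scale) [0.081 0.025 0.019]
need turn (tool, full) [0.0004 0.0017 0.001 ]
[-0.48877288  1.15344333 -0.07019881]
```

>>> step_arm(plan=[{"tx":0,"ty":0,"tz":0,"ax":0,"ay":0,"az":0},{"tx":0,"ty":0,"tz":0,"ax":0,"ay":0,"az":0},{"tx":0,"ty":0,"tz":0,"ax":0,"ay":0,"az":0},{"tx":-0.3,"ty":0,"tz":0,"ax":0,"ay":0,"az":0},{"tx":-0.7,"ty":0,"tz":0,"ax":0,"ay":0,"az":0},{"tx":-1,"ty":0,"tz":0,"ax":0,"ay":0,"az":0},{"tx":-1,"ty":0,"tz":0,"ax":0,"ay":0,"az":0},{"tx":-1,"ty":0,"tz":0,"ax":0,"ay":0,"az":0}], grip=0.45)

```text
time: 7.95
ee_pos: [0.6016, 0.1867, 0.1772]
eef_rot: [0.591, 0.389, -0.59, 0.389]
ft_force: [0.4, 0.3, 0.1]
finger_gap: 0.0413
```

```bash
python3 - <<'E'
from h import *
rep([.4481,-.0381,.16],1.50)
rep(None,-1.64)
E
```

```text
t 7.95 p [0.6016 0.1867 0.1772] yaw -0.405 x [-0.  0. -1.] q [ 0.14  0.58 -0.67  1.65  0.4   1.05 -1.06] F [0.4 0.3 0.1] gap 0.0413
need tool shift (full-scale) [ 0.682 -2.095 10.687]
need turn (tool, full) [-1.2131e+00 -3.0000e-04 -2.0000e-04]
t 7.95 p [0.6016 0.1867 0.1772] yaw -0.405 x [-0.  0. -1.] q [ 0.14  0.58 -0.67  1.65  0.4   1.05 -1.06] F [0.4 0.3 0.1] gap 0.0413
need turn (tool, full) [ 7.859e-01 -1.000e-04  3.000e-04]
```

>>> step_arm(plan=[{"tx":-0.3,"ty":-0.2,"tz":1,"ax":0,"ay":0,"az":0},{"tx":-0.3,"ty":-0.2,"tz":1,"ax":0,"ay":0,"az":0},{"tx":-0.3,"ty":-0.2,"tz":1,"ax":0,"ay":0,"az":0},{"tx":0,"ty":-0.2,"tz":1,"ax":0,"ay":0,"az":0},{"tx":0,"ty":-0.2,"tz":1,"ax":0,"ay":0,"az":0},{"tx":0,"ty":-0.2,"tz":1,"ax":0,"ay":0,"az":0},{"tx":0,"ty":-0.2,"tz":1,"ax":0,"ay":0,"az":0},{"tx":0,"ty":-0.2,"tz":1,"ax":0,"ay":0,"az":0}])

```text
time: 8.62
ee_pos: [0.4854, 0.0178, 0.1988]
eef_rot: [0.591, 0.389, -0.59, 0.389]
ft_force: [0.2, -1.2, -0.2]
finger_gap: 0.0414
```

>>> step_arm(plan=[{"tx":0,"ty":0,"tz":0,"ax":0.079,"ay":0,"az":0},{"tx":0,"ty":0,"tz":0,"ax":0.079,"ay":0,"az":0},{"tx":0,"ty":0,"tz":0,"ax":0.079,"ay":0,"az":0},{"tx":0,"ty":0,"tz":0,"ax":0.079,"ay":0,"az":0},{"tx":0,"ty":0,"tz":0,"ax":0.079,"ay":0,"az":0},{"tx":0,"ty":0,"tz":0,"ax":0.079,"ay":0,"az":0},{"tx":0,"ty":0,"tz":0,"ax":0.079,"ay":0,"az":0},{"tx":0,"ty":0,"tz":0,"ax":0.079,"ay":0,"az":0}])

```text
time: 9.28
ee_pos: [0.4863, 0.0188, 0.1989]
eef_rot: [0.705, 0.059, -0.704, 0.059]
ft_force: [-0.1, 0.3, -0.2]
finger_gap: 0.0415
```

```bash
python3 - <<'E'
from h import *
rep([.4481,-.0381,.16],-1.64)
t=grab("top","t2");crop(t,115,145,75,75,8,"t2c")
E
```

```text
t 9.28 p [0.4863 0.0188 0.1989] yaw -1.404 x [ 0.001  0.    -1.   ] q [ 0.39  0.26 -0.55  1.98  0.17  0.94 -1.66] F [-0.1  0.3 -0.2] gap 0.0415
need tool shift (full-scale) [1.552 1.992 1.886]
need turn (tool, full) [ 0.1501 -0.0007  0.    ]
```

View pics/t2c.png

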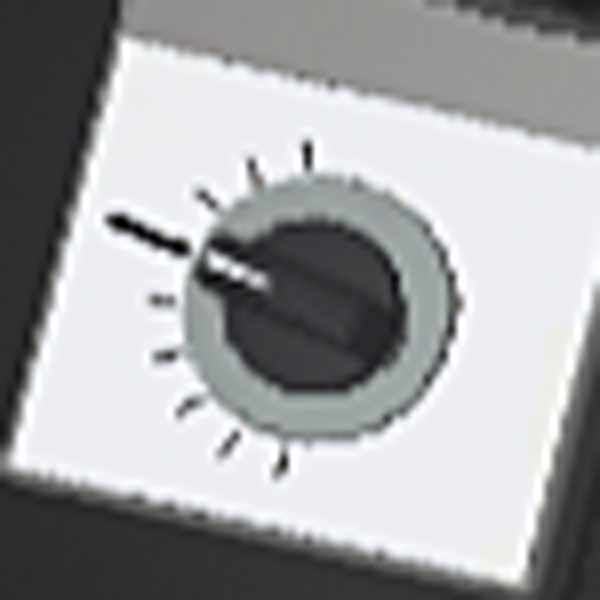

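View pics/t2.png

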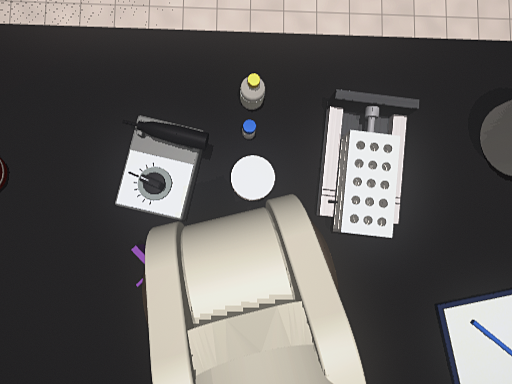

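```bash
python3 - <<'E'
from h import *
f=lambda p:np.array(p)/8.+[114.5,144.5]
w=ray("top",f([[265,282],[208,258]]),.09);d=w[1]-w[0];print("pointer",np.arctan2(d[1],d[0]),np.linalg.norm(d))
# two bar edges
w=ray("top",f([[188,247],[105,218]]),.045);d=w[1]-w[0];print("thick",np.arctan2(d[1],d[0]))
w=ray("top",f([[12,465],[525,585]]),.045);d=w[0]-w[1];print("front edge->yaw",np.arctan2(-d[0],d[1]))
w=ray("top",f([[120,38],[600,150]]),.045);d=w[0]-w[1];print("rear edge->yaw",np.arctan2(-d[0],d[1]))
w=ray("top",f([[120,38],[12,465]]),.045);d=w[0]-w[1];print("left edge->yaw",np.arctan2(d[1],d[0]))
E
```

```text
pointer 1.1874709267621766 0.01450153165355017
thick 1.2499591224610085
front edge->yaw -0.2157538675153783
rear edge->yaw -0.2118255414289024
left edge->yaw -0.20269561537045055
```

The dial pointer reads about 1.18 and the thick mark about 1.18–1.20, so they agree. Bystanders are unmoved. On to the handle.

>>> step_arm(plan=[{"tx":0,"ty":0.66,"tz":0.63,"ax":0,"ay":0,"az":0},{"tx":0,"ty":0.66,"tz":0.63,"ax":0,"ay":0,"az":0},{"tx":0,"ty":0.66,"tz":0.63,"ax":0,"ay":0,"az":0},{"tx":0,"ty":0,"tz":0,"ax":0.075,"ay":0,"az":0},{"tx":0,"ty":0,"tz":0,"ax":0.075,"ay":0,"az":0},{"tx":0,"ty":0,"tz":0,"ax":0,"ay":0,"az":0}])

```text
time: 9.83
ee_pos: [0.448, -0.0387, 0.1988]
eef_rot: [0.707, -0.023, -0.706, -0.023]
ft_force: [0.3, 0.4, 0.7]
finger_gap: 0.0418
```

```bash
python3 - <<'E'
from h import *
rep([.4481,-.0381,.09],-1.64)
s=grab("side","s3");crop(s,120,100,170,170,4,"s3c")
# handle points check from side: predicted top corners of tab rear & plate
c=np.array([.4531,-.0385]);ux=np.array([np.cos(-.07),np.sin(-.07)]);uy=np.array([-ux[1],ux[0]])
for a,b in((.03,.045),(.03,-.045),(-.03,.006),(-.03,-.006)): print((a,b),proj("side",[[*(c+a*ux+b*uy),.06]]).round(1), (proj("side",[[*(c+a*ux+b*uy),.06]])-[120,100])*4)
E
```

```text
t 9.83 p [ 0.448  -0.0387  0.1988] yaw -1.636 x [ 0.001 -0.    -1.   ] q [ 0.48  0.19 -0.5   2.07  0.11  0.91 -1.72] F [0.3 0.4 0.7] gap 0.0418
need tool shift (full-scale) [ 4.35e+00 -2.70e-02  2.00e-03]
need turn (tool, full) [ 0.0022 -0.0006 -0.0002]
(0.03, 0.045) [[211.8 199.5]] [[367.12164933 398.10638254]]
(0.03, -0.045) [[213.4 229.4]] [[373.64772602 517.67978067]]
(-0.03, 0.006) [[181.7 214.6]] [[246.72177852 458.41412496]]
(-0.03, -0.006) [[181.5 218.6]] [[246.06534675 474.57558407]]
```

View pics/s3c.png

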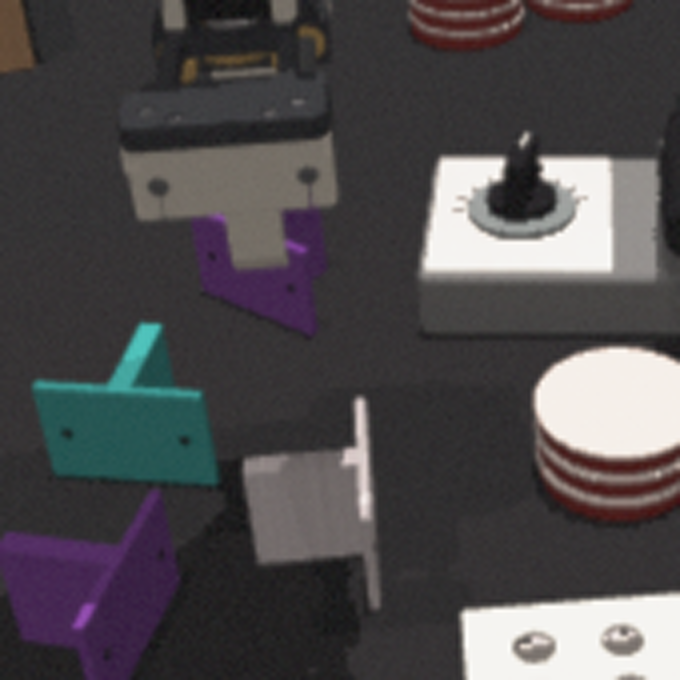

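Predicted handle corners match the side view within about 1 mm, e.g. tab rear top (246,458) against the seen (246,460). I'll descend over the tab.

>>> step_arm(plan=[{"tx":0.9,"ty":-0.02,"tz":0,"ax":0.002,"ay":0,"az":0},{"tx":0.9,"ty":0,"tz":0,"ax":0,"ay":0,"az":0},{"tx":0.9,"ty":0,"tz":0,"ax":0,"ay":0,"az":0},{"tx":0.9,"ty":0,"tz":0,"ax":0,"ay":0,"az":0},{"tx":0.5,"ty":0,"tz":0,"ax":0,"ay":0,"az":0},{"tx":0,"ty":0,"tz":0,"ax":0,"ay":0,"az":0},{"tx":0,"ty":0,"tz":0,"ax":0,"ay":0,"az":0}])

```text
time: 10.47
ee_pos: [0.4477, -0.0371, 0.0955]
eef_rot: [-0.706, 0.022, 0.707, 0.022]
ft_force: [-0.4, -0.6, 0.2]
finger_gap: 0.0409
```

```bash
python3 - <<'E'
from h import *
rep([.4481,-.0381,.0195],-1.64)
s=grab("side","s4");crop(s,120,100,170,170,4,"s4c")
E
```

```text
t 10.47 p [ 0.4477 -0.0371  0.0955] yaw -1.633 x [-0.001  0.001 -1.   ] q [ 0.42  0.36 -0.45  2.15  0.25  0.68 -1.84] F [-0.4 -0.6  0.2] gap 0.0409
need tool shift (full-scale) [ 3.04   0.04  -0.022]
need turn (tool, full) [0.0046 0.0009 0.0005]
```

View pics/s4c.png

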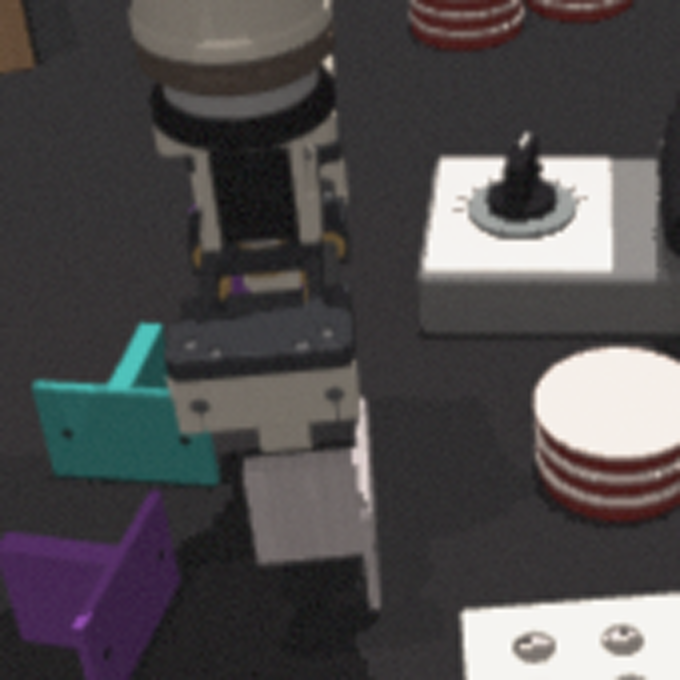

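Aligned over the tab. Down the rest, then grip.

>>> step_arm(plan=[{"tx":0.7,"ty":0.03,"tz":-0.02,"ax":0.004,"ay":0,"az":0},{"tx":0.7,"ty":0,"tz":0,"ax":0,"ay":0,"az":0},{"tx":0.7,"ty":0,"tz":0,"ax":0,"ay":0,"az":0},{"tx":0.6,"ty":0,"tz":0,"ax":0,"ay":0,"az":0},{"tx":0.34,"ty":0,"tz":0,"ax":0,"ay":0,"az":0},{"tx":0,"ty":0,"tz":0,"ax":0,"ay":0,"az":0},{"tx":0,"ty":0,"tz":0,"ax":0,"ay":0,"az":0}])

```text
time: 11.1
ee_pos: [0.4491, -0.0384, 0.0204]
eef_rot: [0.707, -0.025, -0.706, -0.025]
ft_force: [0.8, 0.3, 0.4]
finger_gap: 0.0416
```

```bash
python3 - <<'E'
from h import *
rep([.4481,-.0381,.0195],-1.64)
E
```

```text
t 11.1 p [ 0.4491 -0.0384  0.0204] yaw -1.642 x [ 0.001 -0.    -1.   ] q [ 0.34  0.51 -0.37  2.17  0.36  0.51 -1.95] F [0.8 0.3 0.4] gap 0.0416
need tool shift (full-scale) [ 0.036 -0.011  0.039]
need turn (tool, full) [-0.0016 -0.0006 -0.    ]
```

>>> step_arm(plan=[{"tx":0,"ty":0,"tz":0,"ax":0,"ay":0,"az":0},{"tx":0,"ty":0,"tz":0,"ax":0,"ay":0,"az":0},{"tx":0,"ty":0,"tz":0,"ax":0,"ay":0,"az":0},{"tx":0,"ty":0,"tz":0,"ax":0,"ay":0,"az":0},{"tx":0,"ty":0,"tz":0,"ax":0,"ay":0,"az":0},{"tx":0,"ty":0,"tz":0,"ax":0,"ay":0,"az":0},{"tx":0,"ty":0,"tz":0,"ax":0,"ay":0,"az":0},{"tx":0,"ty":0,"tz":0,"ax":0,"ay":0,"az":0}], grip=0, force=45)

```text
time: 11.77
ee_pos: [0.4487, -0.0385, 0.0201]
eef_rot: [0.707, -0.026, -0.706, -0.026]
ft_force: [-1.0, 0.3, 6.5]
finger_gap: 0.0119
```

```bash
python3 - <<'E'
from h import *
rep([.4481,-.0381,.0195],-1.64)
E
```

```text
t 11.77 p [ 0.4487 -0.0385  0.0201] yaw -1.643 x [ 0.001 -0.    -1.   ] q [ 0.34  0.51 -0.37  2.18  0.36  0.51 -1.95] F [-1.   0.3  6.5] gap 0.0119
need tool shift (full-scale) [ 0.025 -0.013  0.026]
need turn (tool, full) [-0.0021 -0.0004 -0.0001]
```

>>> step_arm(plan=[{"tx":-0.25,"ty":0,"tz":0,"ax":0,"ay":0,"az":0},{"tx":-0.5,"ty":0,"tz":0,"ax":0,"ay":0,"az":0},{"tx":-0.5,"ty":0,"tz":0,"ax":0,"ay":0,"az":0},{"tx":0,"ty":0,"tz":0.5,"ax":0,"ay":0,"az":0},{"tx":0,"ty":0,"tz":0.5,"ax":0,"ay":0,"az":0},{"tx":0,"ty":0,"tz":0,"ax":0,"ay":0,"az":0},{"tx":0,"ty":0,"tz":0,"ax":0,"ay":0,"az":0}])

```text
time: 12.35
ee_pos: [0.4228, -0.0369, 0.051]
eef_rot: [-0.706, 0.026, 0.707, 0.026]
ft_force: [0.0, -0.2, -2.4]
finger_gap: 0.0117
```

```bash
python3 - <<'E'
from h import *
rep()
g=cv2.cvtColor(cv2.imread("pics/top0.png"),cv2.COLOR_BGR2GRAY).astype(np.float32)
# subpixel edges: rows/cols scanning against rough corners
TL,TR,BR,BL=[np.array(p) for p in([350.6,130],[400,135.7],[392.3,237.7],[340.9,232.3])]
def edge(A,B,half,inside):
    d=(B-A)/np.linalg.norm(B-A);n=np.array([-d[1],d[0]]);n=n if n@inside>0 else -n
    pts=[]
    for s in np.linspace(.08,.92,60):
        c=A+(B-A)*s;o=np.arange(-half,half,.1);P=(c+o[:,None]*n).astype(np.float32)
        v=cv2.remap(g,P[:,0].reshape(1,-1),P[:,1].reshape(1,-1),cv2.INTER_LINEAR)[0]
        gr=np.diff(v);i=gr.argmax()
        if gr[i]>4: pts.append(P[i])
    pts=np.array(pts); w=ray("top",pts,.085)
    vx,vy,x,y=cv2.fitLine(w.astype(np.float32),cv2.DIST_HUBER,0,.001,.001).ravel()
    res=np.abs((w-[x,y])@[-vy,vx]);print(len(pts),"res",np.median(res)*1000);return np.array([x,y]),np.array([vx,vy])
cen=(TL+BR)/2
L={}
for nm,A,B in(("front",BL,BR),("left",TL,BL),("right",TR,BR),("rear",TL,TR)):
    L[nm]=edge(A,B,3,cen-(A+B)/2);print(nm,L[nm][0].round(4),"ang",round(np.arctan2(L[nm][1][1],L[nm][1][0]),4))
def X(a,b):
    (p,d),(q,e)=L[a],L[b];s=np.linalg.solve(np.c_[d,-e],q-p);return p+d*s[0]
c=[X("front","left"),X("front","right"),X("rear","left"),X("rear","right")]
print(np.round(c,4),(c[0]+c[1])/2,(c[2]+c[3])/2,np.linalg.norm(c[0]-c[1]),np.linalg.norm(c[0]-c[2]))
E
```

```text
t 12.35 p [ 0.4228 -0.0369  0.051 ] yaw -1.643 x [-0.001 -0.    -1.   ] q [ 0.38  0.42 -0.41  2.22  0.31  0.55 -1.91] F [ 0.  -0.2 -2.4] gap 0.0117
60 res 0.44436454204128134
front [ 0.5055 -0.2156] ang 1.4739
60 res 0.4482744519755971
left [ 0.6077 -0.1865] ang -0.0976
9 res 0.4114412269757593
right [ 0.5439 -0.281 ] ang -0.1025
53 res 0.5354345554892751
rear [ 0.7061 -0.2386] ang 1.4785
[[ 0.5093 -0.1769]
 [ 0.4996 -0.2764]
 [ 0.71   -0.1965]
 [ 0.7007 -0.2971]] [ 0.50443614 -0.22666752] [ 0.7053708  -0.24684307] 0.10003361 0.20171022
```

```bash
python3 - <<'E'
from h import *
rep([.4552-.015,-.2225,.0451],-1.669)
E
```

```text
t 12.35 p [ 0.4228 -0.0369  0.051 ] yaw -1.643 x [-0.001 -0.    -1.   ] q [ 0.38  0.42 -0.41  2.22  0.31  0.55 -1.91] F [ 0.  -0.2 -2.4] gap 0.0117
need tool shift (full-scale) [ 0.236  7.352 -1.234]
need turn (tool, full) [ 0.0162  0.0005 -0.0002]
```

>>> step_arm(plan=[{"tx":0,"ty":0.4,"tz":0,"ax":0,"ay":0,"az":0},{"tx":0,"ty":0.9,"tz":-0.1,"ax":0,"ay":0,"az":0},{"tx":0,"ty":1,"tz":-0.15,"ax":0,"ay":0,"az":0},{"tx":0,"ty":1,"tz":-0.2,"ax":0,"ay":0,"az":0},{"tx":0,"ty":1,"tz":-0.2,"ax":0,"ay":0,"az":0},{"tx":0,"ty":1,"tz":-0.2,"ax":0,"ay":0,"az":0},{"tx":0.1,"ty":1,"tz":-0.2,"ax":0,"ay":0,"az":0},{"tx":0.1,"ty":0.8,"tz":-0.15,"ax":0.016,"ay":0,"az":0}])

```text
time: 13.02
ee_pos: [0.4411, -0.2196, 0.0459]
eef_rot: [0.707, -0.036, -0.706, -0.035]
ft_force: [0.3, -0.8, -2.1]
finger_gap: 0.0116
```

>>> step_arm(plan=[{"tx":0,"ty":0.25,"tz":0,"ax":0,"ay":0,"az":0},{"tx":0,"ty":0,"tz":0,"ax":0,"ay":0,"az":0},{"tx":0,"ty":0,"tz":0,"ax":0,"ay":0,"az":0}])

```text
time: 13.27
ee_pos: [0.4396, -0.2217, 0.0456]
eef_rot: [-0.706, 0.034, 0.706, 0.035]
ft_force: [0.8, 1.1, -1.0]
finger_gap: 0.012
```

```bash
python3 - <<'E'
from h import *
rep([.4552,-.2225,.0451],-1.669)
s=grab("side","s5");crop(s,170,180,200,150,4,"s5c")
t=grab("top","t5");crop(t,290,190,130,100,6,"t5c")
E
```

```text
t 13.27 p [ 0.4396 -0.2217  0.0456] yaw -1.669 x [-0.001  0.001 -1.   ] q [ 0.72  0.51 -0.37  2.07  0.31  0.62 -1.53] F [ 0.8  1.1 -1. ] gap 0.012
need tool shift (full-scale) [ 0.02  -0.03  -0.625]
need turn (tool, full) [-0.0002  0.0005  0.0006]
```

View pics/s5c.png

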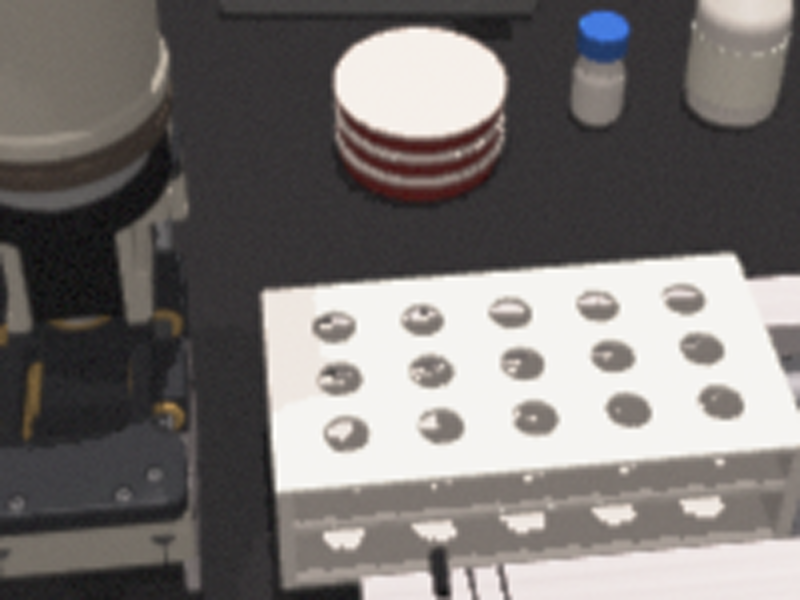

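View pics/t5c.png

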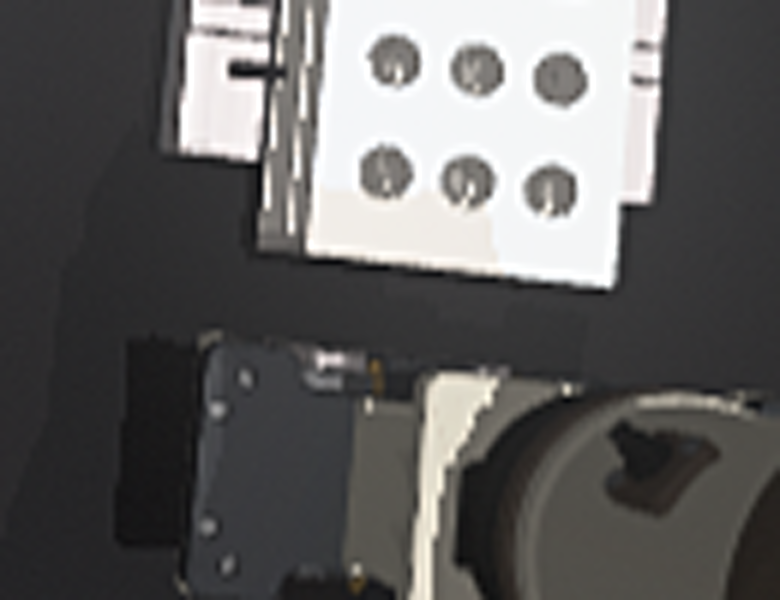

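```bash
python3 - <<'E'
from h import *
s=cv2.imread("pics/s5.png")[:,:,::-1];crop(s,170,270,140,100,5.5,"s5d")
# predicted face corners
p=np.array([.4396,-.2217])-[.0006,-.0004];ux=np.array([.9952,-.0978]);uy=np.array([.0978,.9952])
for a in(.035,.03):
  for b in(.045,-.045):
    for z in(.0255,.0855): print(a,b,z,((proj("side",[[*(p+a*ux+b*uy),z]])-[170,270])*5.5).round(0))
E
```

```text
0.035 0.045 0.0255 [[274.  60.]]
0.035 0.045 0.0855 [[260. -73.]]
0.035 -0.045 0.0255 [[281. 311.]]
0.035 -0.045 0.0855 [[266. 177.]]
0.03 0.045 0.0255 [[258.  61.]]
0.03 0.045 0.0855 [[244. -71.]]
0.03 -0.045 0.0255 [[264. 313.]]
0.03 -0.045 0.0855 [[247. 179.]]
```

View pics/s5d.png

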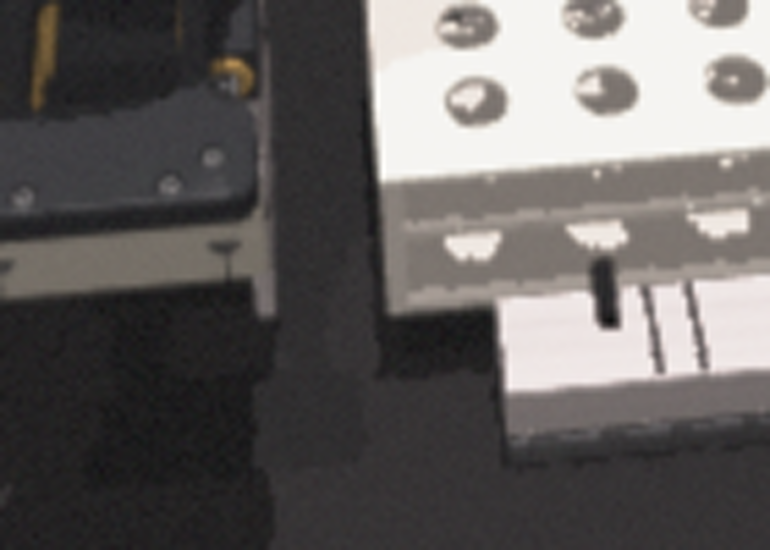

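```bash
python3 - <<'E'
from h import *
r=np.array([.5044,-.2270]);ux=np.array([.9952,-.0978]);uy=np.array([.0978,.9952])
for b in(.05,-.05):
    for z in(.025,.085): print(b,z,((proj("side",[[*(r+b*uy),z]])-[170,270])*5.5).round(0))
for e in ([.001,0,0],[0,.001,0],[0,0,.001]): print(5.5*(proj("side",[[*(r+e[:2]),.025+e[2]]])-proj("side",[[*r,.025]])))
E
```

```text
0.05 0.025 [[371.  39.]]
0.05 0.085 [[362. -94.]]
-0.05 0.025 [[391. 315.]]
-0.05 0.085 [[383. 181.]]
[[ 3.29759255 -0.5625131 ]]
[[-0.52704857 -2.70963603]]
[[-0.13401447 -2.10766983]]
```

>>> step_arm(plan=[{"tx":0,"ty":0,"tz":-0.3,"ax":0,"ay":0,"az":0},{"tx":0,"ty":0,"tz":-0.3,"ax":0,"ay":0,"az":0},{"tx":0,"ty":0,"tz":-0.25,"ax":0,"ay":0,"az":0},{"tx":0,"ty":0,"tz":0,"ax":0,"ay":0,"az":0},{"tx":0,"ty":0,"tz":0,"ax":0,"ay":0,"az":0},{"tx":0,"ty":0,"tz":0,"ax":0,"ay":0,"az":0}])

```text
time: 13.87
ee_pos: [0.4609, -0.224, 0.0459]
eef_rot: [-0.706, 0.034, 0.706, 0.034]
ft_force: [-0.4, 0.1, -1.6]
finger_gap: 0.0123
```

```bash
python3 - <<'E'
from h import *
rep([.5044-.0348+.0006,-.2270+.0034-.0004,.0451],-1.669)
s=grab("side","s6")
rep();s2=grab("side","s6b");rep()
s=((s.astype(float)+s2)/2).astype(np.uint8)
crop(s,190,290,70,50,11,"s6d")
p=manip.state()["ee_pos"]
pt=p[:2]-[.0006,-.0004];ux=np.array([.9952,-.0978]);uy=np.array([.0978,.9952])
for a in(.035,.03):
  for b in(-.045,):
    for z in(.025,.085): print(a,b,z,((proj("side",[[*(pt+a*ux+b*uy),z+p[2]-.0451]])-[190,290])*11).round(0))
E
```

```text
t 13.87 p [ 0.4609 -0.224   0.0459] yaw -1.668 x [-0.  0. -1.] q [ 0.7   0.53 -0.37  2.02  0.31  0.64 -1.54] F [-0.4  0.1 -1.6] gap 0.0123
need tool shift (full-scale) [ 0.03  -0.034 -0.371]
need turn (tool, full) [0.0005 0.0003 0.0001]
t 13.92 p [ 0.4606 -0.2241  0.0458] yaw -1.668 x [-0.001  0.    -1.   ] q [ 0.7   0.53 -0.37  2.02  0.31  0.64 -1.54] F [-0.  -0.1 -1.7] gap 0.0118
t 13.97 p [ 0.4605 -0.2242  0.0458] yaw -1.669 x [-0.001  0.    -1.   ] q [ 0.7   0.53 -0.37  2.02  0.31  0.64 -1.54] F [-0.6  0.6 -2.2] gap 0.0118
0.035 -0.045 0.025 [[492. 390.]]
0.035 -0.045 0.085 [[471. 122.]]
0.03 -0.045 0.025 [[457. 393.]]
0.03 -0.045 0.085 [[434. 125.]]
```

View pics/s6d.png

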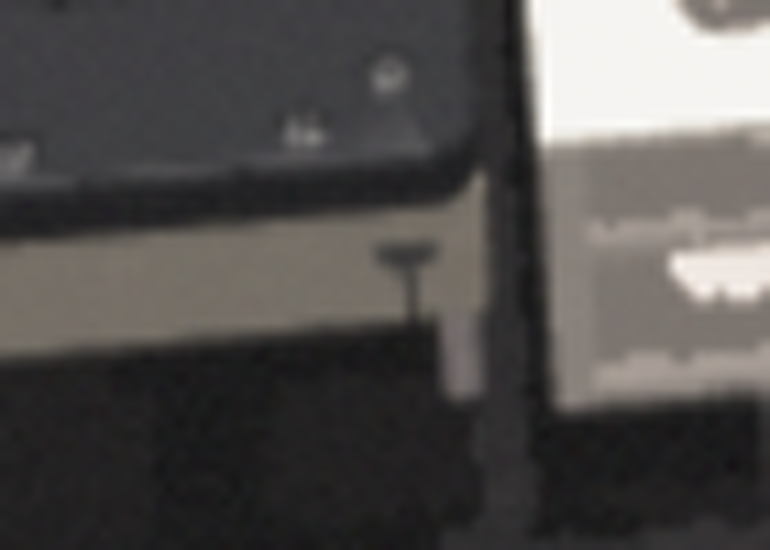

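At s6d the plate's bottom corner is at (482,398) and the rack's bottom corner at (553,410). The yaw agrees and the height is about level. I'll trim sideways and close the gap gently.

>>> step_arm(plan=[{"tx":0,"ty":-0.05,"tz":-0.1,"ax":0,"ay":0,"az":0},{"tx":0,"ty":0,"tz":-0.1,"ax":0,"ay":0,"az":0},{"tx":0,"ty":0,"tz":-0.06,"ax":0,"ay":0,"az":0},{"tx":0,"ty":0,"tz":-0.06,"ax":0,"ay":0,"az":0},{"tx":0,"ty":0,"tz":-0.06,"ax":0,"ay":0,"az":0},{"tx":0,"ty":0,"tz":-0.06,"ax":0,"ay":0,"az":0},{"tx":0,"ty":0,"tz":0,"ax":0,"ay":0,"az":0},{"tx":0,"ty":0,"tz":0,"ax":0,"ay":0,"az":0}])

```text
time: 14.63
ee_pos: [0.4715, -0.2241, 0.0458]
eef_rot: [-0.706, 0.035, 0.707, 0.035]
ft_force: [-2.6, -0.9, -1.6]
finger_gap: 0.0119
```

```bash
python3 - <<'E'
from h import *
rep([.5044-.0348+.0006,-.2270+.0034-.0004,.0451],-1.669);print(manip.state()["wrist_torque"])
s=grab("side","s7");crop(s,190,230,110,110,6,"s7d")
E
```

```text
t 14.63 p [ 0.4715 -0.2241  0.0458] yaw -1.669 x [-0.001  0.    -1.   ] q [ 0.69  0.55 -0.37  2.    0.31  0.65 -1.55] F [-2.6 -0.9 -1.6] gap 0.0119
need tool shift (full-scale) [0.03  0.002 0.053]
need turn (tool, full) [0.0001 0.0006 0.    ]
[ 0.02426958  0.41332348 -0.06865057]
```

View pics/s7d.png

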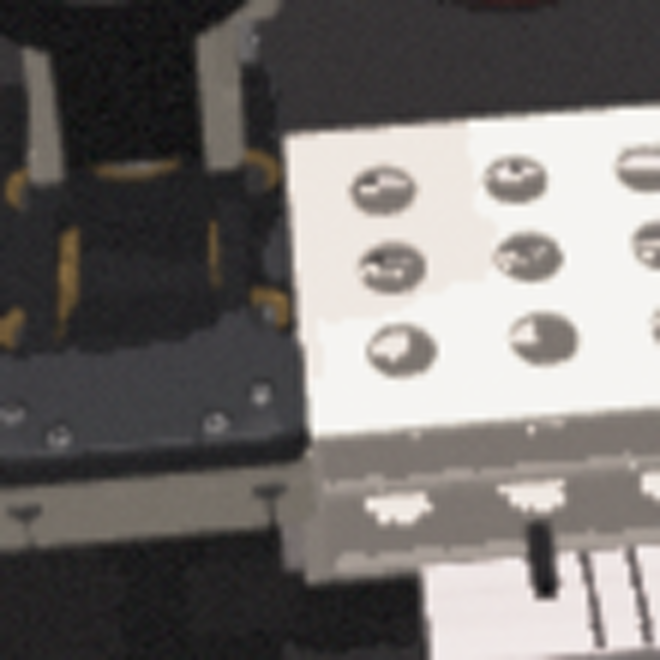

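Contact at about 2.7 N; the plate lies against the end face without visible tilt, and its lower edge is level with the rack's. Now pushing slowly.

>>> step_arm(plan=[{"tx":0,"ty":0,"tz":-0.09,"ax":0,"ay":0,"az":0},{"tx":0,"ty":0,"tz":-0.09,"ax":0,"ay":0,"az":0},{"tx":0,"ty":0,"tz":-0.09,"ax":0,"ay":0,"az":0},{"tx":0,"ty":0,"tz":-0.09,"ax":0,"ay":0,"az":0},{"tx":0,"ty":0,"tz":-0.09,"ax":0,"ay":0,"az":0},{"tx":0,"ty":0,"tz":-0.09,"ax":0,"ay":0,"az":0},{"tx":0,"ty":0,"tz":0,"ax":0,"ay":0,"az":0},{"tx":0,"ty":0,"tz":0,"ax":0,"ay":0,"az":0}])

```text
time: 15.35
ee_pos: [0.4836, -0.2253, 0.0456]
eef_rot: [-0.705, 0.035, 0.708, 0.035]
ft_force: [-8.2, 0.7, 3.4]
finger_gap: 0.0117
```

```bash
python3 - <<'E'
from h import *
r=np.array([.5044-.0348+.0006+.018*.9952,-.2270+.0034-.0004-.018*.0978,.0451])
rep(r,-1.669);print(manip.state()["wrist_torque"])
s=grab("side","s8");crop(s,190,230,110,110,6,"s8d")
rep()
E
```

```text
t 15.35 p [ 0.4836 -0.2253  0.0456] yaw -1.669 x [-0.004  0.001 -1.   ] q [ 0.68  0.56 -0.36  1.97  0.31  0.67 -1.55] F [-8.2  0.7  3.4] gap 0.0117
need tool shift (full-scale) [ 0.02   0.002 -0.182]
need turn (tool, full) [-0.      0.0025  0.0001]
[ 0.20395487  1.3525413  -0.07400204]
t 15.4 p [ 0.4835 -0.2252  0.0456] yaw -1.669 x [-0.004  0.001 -1.   ] q [ 0.68  0.56 -0.36  1.97  0.31  0.67 -1.55] F [-7.7  1.3  2.5] gap 0.0118
```

View pics/s8d.png

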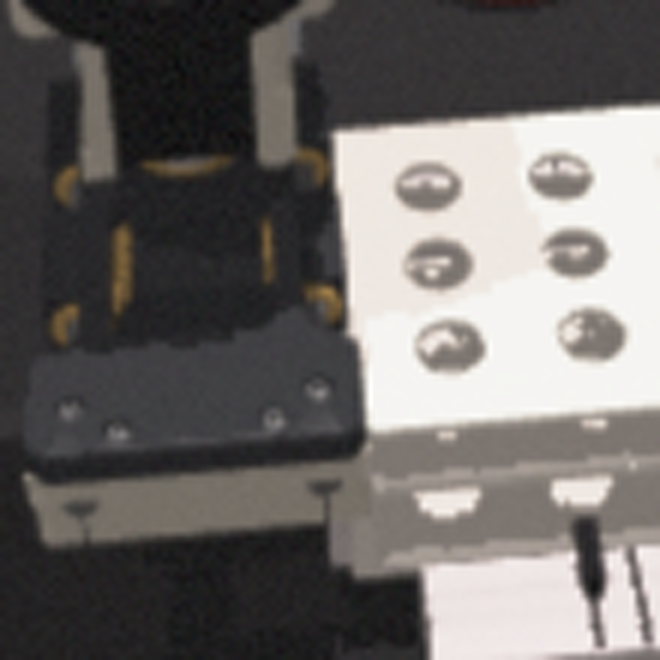

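The pointer is just at the first line (about 12 mm, 8 N). Another 6 mm.

>>> step_arm(plan=[{"tx":0,"ty":0,"tz":-0.06,"ax":0,"ay":0.002,"az":0},{"tx":0,"ty":0,"tz":-0.06,"ax":0,"ay":0,"az":0},{"tx":0,"ty":0,"tz":-0.06,"ax":0,"ay":0,"az":0},{"tx":0,"ty":0,"tz":-0.06,"ax":0,"ay":0,"az":0},{"tx":0,"ty":0,"tz":-0.02,"ax":0,"ay":0,"az":0},{"tx":0,"ty":0,"tz":0,"ax":0,"ay":0,"az":0},{"tx":0,"ty":0,"tz":0,"ax":0,"ay":0,"az":0},{"tx":0,"ty":0,"tz":0,"ax":0,"ay":0,"az":0}])

```text
time: 16.07
ee_pos: [0.4888, -0.2258, 0.0454]
eef_rot: [-0.705, 0.035, 0.707, 0.035]
ft_force: [-10.9, 1.8, 5.2]
finger_gap: 0.0114
```

```bash
python3 - <<'E'
from h import *
r=np.array([.5044-.0348+.0006+.018*.9952,-.2270+.0034-.0004-.018*.0978,.0451])
rep(r,-1.669);print(manip.state()["wrist_torque"])
s=grab("side","s9");crop(s,230,300,80,55,10,"s9d");crop(s,190,230,110,110,6,"s9e")
rep();t=grab("top","t9");crop(t,315,180,110,60,7,"t9d")
E
```

```text
t 16.07 p [ 0.4888 -0.2258  0.0454] yaw -1.669 x [-0.003  0.    -1.   ] q [ 0.67  0.57 -0.36  1.96  0.31  0.67 -1.56] F [-10.9   1.8   5.2] gap 0.0114
need tool shift (full-scale) [0.014 0.002 0.028]
need turn (tool, full) [-0.0001  0.0019  0.0001]
[ 0.28806154  1.7480013  -0.07207602]
t 16.12 p [ 0.4888 -0.2258  0.0455] yaw -1.669 x [-0.003  0.    -1.   ] q [ 0.67  0.57 -0.36  1.96  0.31  0.67 -1.56] F [-10.2   0.7   5. ] gap 0.012
```

View pics/s9d.png

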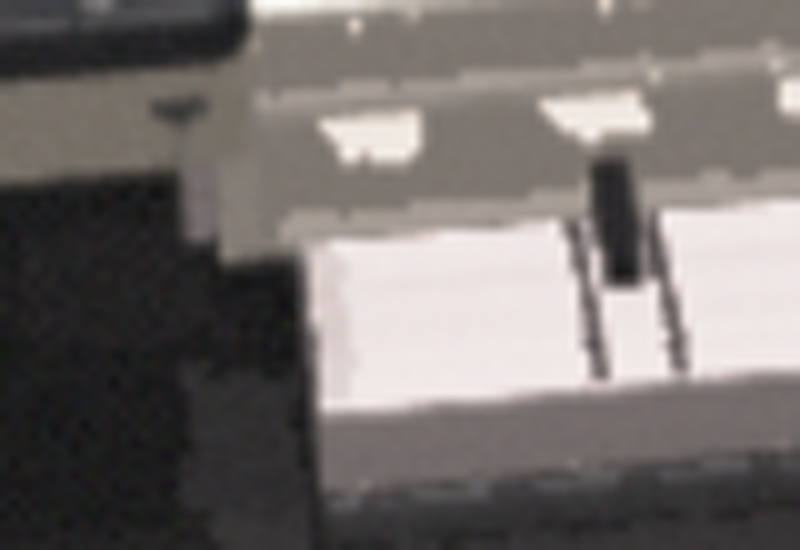

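View pics/s9e.png

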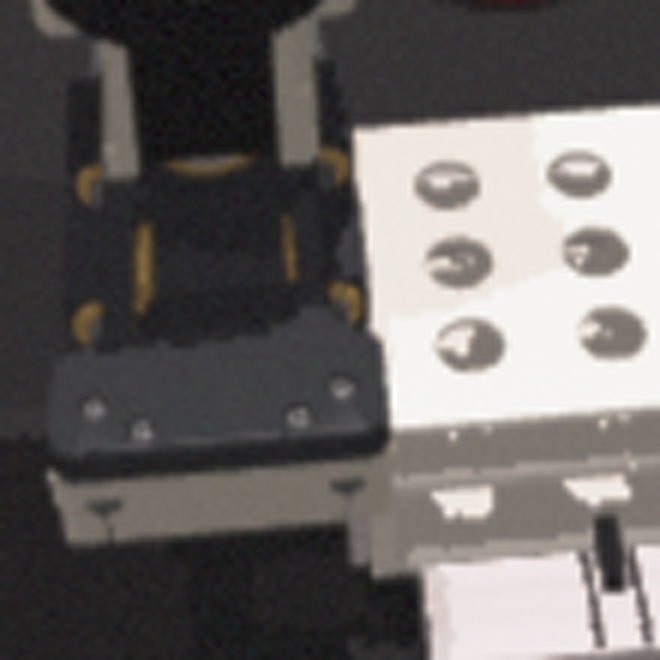

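View pics/t9d.png

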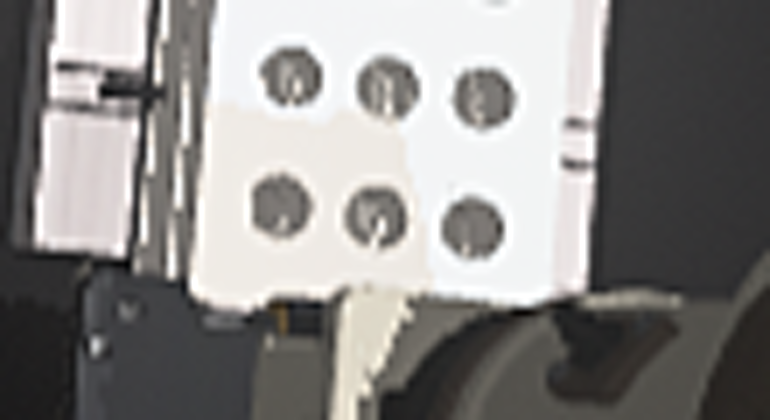

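The pointer sits midway between the lines in both views: s9d stud about 615 against lines about 580 and 655, and the top view agrees. Force is about 10.7 N. I'll hold a little to check it is steady.

>>> step_arm(plan=[{"tx":0,"ty":0,"tz":0,"ax":0,"ay":0,"az":0},{"tx":0,"ty":0,"tz":0,"ax":0,"ay":0,"az":0},{"tx":0,"ty":0,"tz":0,"ax":0,"ay":0,"az":0},{"tx":0,"ty":0,"tz":0,"ax":0,"ay":0,"az":0},{"tx":0,"ty":0,"tz":0,"ax":0,"ay":0,"az":0},{"tx":0,"ty":0,"tz":0,"ax":0,"ay":0,"az":0},{"tx":0,"ty":0,"tz":0,"ax":0,"ay":0,"az":0},{"tx":0,"ty":0,"tz":0,"ax":0,"ay":0,"az":0}])

```text
time: 16.83
ee_pos: [0.4888, -0.2258, 0.0454]
eef_rot: [-0.705, 0.035, 0.707, 0.035]
ft_force: [-11.0, 1.4, 5.4]
finger_gap: 0.0121
```

```bash
python3 - <<'E'
from h import *
rep();t=grab("top","t10");rep()
E
```

```text
t 16.83 p [ 0.4888 -0.2258  0.0454] yaw -1.669 x [-0.003  0.    -1.   ] q [ 0.67  0.57 -0.36  1.96  0.31  0.67 -1.56] F [-11.    1.4   5.4] gap 0.0121
t 16.88 p [ 0.4888 -0.2258  0.0455] yaw -1.669 x [-0.003  0.    -1.   ] q [ 0.67  0.57 -0.36  1.96  0.31  0.67 -1.56] F [-10.5   2.4   4.9] gap 0.0115
```

View pics/t10.png

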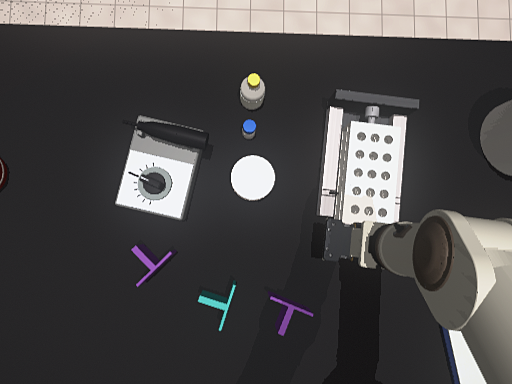

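Steady. The dial is on its mark at (140,178), and the dishes (253,178), vial (249,128) and bottle (253,92) haven't moved. Handing in.

```bash
python3 -c "
from cell import manip
print(manip.finish_job())"
```

```text
the job is handed in; nothing more can be done
None
```

The job is handed in at about 17 s. The dial is on its mark, and the arm is still holding the handle against the rack at about 11 N.

**What I did**
- **Dial:** I turned it clockwise about 1.11 rad, onto the long thick mark, then let go.
- **Handle:** I picked up the white handle by its tab and set its plate against the rack end.
- **Push:** I moved the rack back about 18 mm slowly, well short of the end stop.

**Last checks**
- **Dial pointer:** it measured about 1.18 rad in the world frame, against a target of about 1.18. Measuring the short mark directly was less consistent: about 1.20 in one picture and 1.25 in the last.
- **Rack pointers:** the near-side pointer stands about midway between its two lines in both views, with the reading steady at 10.5–11 N along the slide. I could not make out the far-side pointer.
- **Fit:** in the side view the plate's lower edge lined up with the rack's to about 1 mm.
- **Bystanders:** the dishes, vial and bottle are where they were.

**What I could not confirm**
- The gripper hides most of the plate, so I worked out centring from the measured poses and one visible corner. I trust it to about 1–2 mm.
- An upward force of about 5 N showed on the tool while pushing, probably friction at the face. The tool was also about 0.003 rad off vertical.

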